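Roll the resin mount up into the viewing seat and take its picture

ROBOT

A 7-joint arm with a two-finger parallel gripper is mounted at the origin on the work surface. World frame = base frame: x ahead of the robot, y to its left, z up, the work surface at z = 0. Lengths are in m, angles in degrees, forces in N, time in s.
With the tool pointing down it reaches from about 0.425 to 0.95 m from the base axis. Payload 16.7 kg.
Tool frame: the origin (TCP) lies at the very end of the fingers, on their centre line; the grasp point (between the pads) lies 19 mm behind it; z points along the fingers, y is the direction in which the jaws open and shut (so a half turn about z gives the same grasp; the last joint's range is limited). The gripper opens to 94 mm and grips with 3 to 60 N. Pads are 16 mm wide; open, the fingers measure 119 mm over their backs; the gripper's body (75 mm by 177 mm) begins 78 mm behind the grasp point.
Start: joints at [-8.566, 24.414, 4.234, 92.017, -1.954, 63.644, -3.845], TCP at [0.675, -0, 0.205] pointing down, gripper open.
Joint ranges: [-163.25, 163.25], [-28.42, 122.38], [-70.27, 78.77], [12.13, 141.07], [-58.53, 238.53], [9.26, 117.41], [-156.51, 156.51]. Speed limits (degrees/s): [108.29, 108.29, 136.94, 136.94, 172.46, 172.46, 172.46].

INTERFACE

Orientations are given as a 3x3 rotation matrix whose columns are the frame's x, y, z axes.
In Python, from plant import ctrl, read_camera, camera_params, workorder, models gives the robot as it stands. The module is installed in compiled form; this text tells all that it offers.
- The arm moves only by the shell command python3 -m handwheel 'ROWS' [FORCE]. ROWS is JSON, a list of rows, each an object of numbers: "claw": the finger opening in mm, from 0 to 94; "tx", "ty", "tz": the shift along the tool's x, y, z in units of 50 mm (1.0 is 50 mm); "turn": the turn about the tool's z in rad. A call has 1 to 20 rows; each row is the pose to reach, as a shift and turn from the pose measured when the call began, along the tool's axes at that moment; what a row does not reach only later rows make up. A row lasts 1/10 s, in which the tool goes at most 50 mm and 8.59 degrees, less where a joint would pass 70% of its speed; a pose out of reach is approached as far as the arm can. A call with a gripper value outside its range is refused whole. The fingers move at their own pace and stop on an object; FORCE is the grip in N (left out, the last holds). Time passes only in rows, so rows that repeat a pose let the fingers close. It gives the time, the measured TCP pose, the force and the opening at its end, in the units of the state.
- ctrl.read_state(): the state, without advancing time (a new reading comes with each control period).
- read_camera(name): name is "scene" or "side" or "wrist"; returns the picture (384x512x3 uint8, red, green, blue); there is no depth.
- camera_params(name): a dict with "mtx" (3x3 intrinsics, pixels), "k1" (the pictures are not rectified: a ray, as slopes to the right and down, at radius r is drawn at 1 + k1 r^2 times it, then the intrinsics apply), "xyz" and "attitude" of the camera in the world. Camera axes: x right, y up, looking along -z (the intrinsics and any distortion apply to the point x, -y, -z); pixel columns grow to the right and rows downward; lengths in m; the calibration is good to about 2 mm. A picture is of the moment at which its call begins: read the wrist's pose just before it. camera_params takes no time and is no camera call; for the wrist camera it gives the pose at the moment of the call.
- workorder.job_done(): hands the job in, once; it reports no verdict.
Trained networks look in the newest picture that a camera, given by its name, has taken for a name from the list of things; names that differ only in an ending like _2 or _b are one class to them, and where a whole thing is asked for, a point or a joint stands for the part that bears it (a point fixed in the world has none). Each returns a list of dicts, best first, with "conf" (0 to 1); they miss things now and then, are a little off and sometimes report something else, mostly with a low value. They report only what shows in the picture. A call takes as long as a camera call. They do not tell look-alikes from the thing itself.
- models.search_frame(name, camera): "location" ([x, y, z] in m, in world coordinates, good to about 4 mm: the middle of the surface that is visible of it).
The state is a dict: "t": time; "joints": joint angles; "qd": joint speeds; "joint_torque": joint torques, N m; "tool_pos": TCP position; "orientation": TCP orientation; "ft_force": force on the tool from outside, world axes, zero at the start; "torque": the same for the moment, N m; "finger_gap": finger opening in m.
Only numpy, scipy, OpenCV 4.12 (cv2) and the standard library are available. Lean on these libraries where they do the work, as an engineer would, in place of code of your own. Each camera call takes 0.05 s, during which the arm holds its last target.

TASK

Take a picture of the clear resin mount lying in the sloped gutter: with a fingertip behind its curved rim, push it slowly up the gutter, over the crest and into the viewing seat against the stop, so that it stays there and does not roll back, then take your finger away and press the green capture button all the way down and let it come up. Push only: do not pick the mount up, flick it, let it run back down or touch its flat polished faces, and do not knock the camera, the backlight or anything else on the bench.

Things in the scene. Friction and masses are not known exactly. Their poses are not given: they have to be found in the camera images.
- mount: Clear yellowish resin mount with a strip of green circuit board inside: a cylinder 40 mm across and 25 mm long, 30 to 56 g, lying on its curved rim so that it rolls like a wheel along the gutter. Origin at its centre; its y axis is the cylinder's axis, across the gutter. The two flat ends (out to 18.5 mm from the axis) are the polished faces. It starts at the gutter's low end, against a low lip.
- station: The imaging station, fixed to the bench; place and yaw differ from start to start. Origin: on the bench, under the gutter's centre line. x points level along the gutter, uphill; y across; z up. Aluminium base plate 10 mm thick, x -155 to 130 mm, y -150 to 55 mm. All x and heights of the parts below are in this frame. At the start the mount's centre is at x = -113 mm, height 50 mm.
- gutter: The straight sloped aluminium gutter, 10 degrees, along the station's y = 0, from an open low end (x = -140 mm) up to the crest. 29 mm wide inside, 37 mm outside; guide rails 8 mm above its floor. Left alone on it the mount rolls back down. Origin on the floor below the mount's start, at x = -110 mm, height 30 mm; x points up the slope, z square to the floor: the mount's centre keeps z = 20 mm here.
- lip (a point): Middle of the top of the lip that the mount rests against at the start: a bar across the gutter floor, 5 mm high and 4 mm thick, at x = -126 mm, behind the mount. A fingertip kept 8 mm or more above the floor passes over it and meets the rim behind.
- crest (a point): The crest, on the floor's centre line where the slope ends: x = 57 mm, 59.5 mm above the bench. Beyond it the floor falls at 9 degrees for 44 mm to the stop; this hollow is the viewing seat. Once well past the crest the mount rolls into the seat by itself and stays there.
- stop (a point): Middle of the face of the black rubber pad that ends the seat, at x = 102 mm, on an upright aluminium plate 46 mm wide whose top is 92 mm above the bench.
- seat (a point): Where the centre of the mount is when it lies in the viewing seat and touches the stop: 82 mm along x from the station's origin, 76 mm above the bench.
- viewcam: The black inspection camera on a post on the station, looking across the gutter at the seat. Origin at its foot on the base plate, 120 mm to the -y side of the gutter's centre line, at x = 82 mm. Camera body 40 x 44 mm, top 96 mm above the bench; its lens ends 68 mm from the gutter's centre line. Fixed.
- backlight: The upright lit white panel on the other side of the seat: 82 mm long, 8 mm thick, top 85 mm above the bench, origin at its foot on the base plate, 40 mm to the +y side of the gutter's centre line, at x = 82 mm. Fixed.
- capture_top (a point): Middle of the top of the green capture button: a round button 32 mm across in a grey round housing 44 mm across and 12 mm high, fixed on the bench to the left or the right of the station; its top is 22 mm above the bench when up.
- capture (a joint): Travel of the capture button: 0 is up, 0.006 (6 mm) is fully down, and it springs back; fully down takes about 5 N.
- spare_mount: Amber resin mount, 40 mm across and 25 mm high, standing on its flat face on the bench. Origin at its centre. Bystander.
- tray: White specimen tray 130 x 170 mm, 22 mm high, fixed to the bench. Origin under its centre.
- tray_mount_a: Clear resin mount of the same size, standing flat in the white tray. Origin at its centre. Bystander.
- tray_mount_b: Amber resin mount of the same size, standing flat in the white tray. Origin at its centre. Bystander.
- dish: Shallow clear dish, 80 mm across, 14 mm high, loose. Origin under its centre. It stands on the side of the station away from the capture button. Bystander.
- wash_bottle: White bottle with a red cap, 60 mm across, 150 mm high, loose. Origin under its centre. Bystander.
- tweezers: Steel tweezers lying flat, 125 mm long along their x axis, 10 mm high, loose. Bystander.
- mould_ring: Blue plastic mould ring, 48 mm across, 28 mm high, loose. Origin under its centre. Bystander.
Things that resemble listed ones, but are neither listed nor needed, are in the scene too. Leave any red look-alike of the part that bears capture_top alone.

How it is judged (in metres and radians):
On the way, in this order (a step that is already met when the one before it is completed fails the run):
1. the mount lies in the viewing seat against the stop, at rest, with the fingers off it (distance between mount and seat below 0.006 m and linear speed of mount below 0.02 m/s and contact force between the fingers and mount below 0.1 N), for 0.3 s.
2. the capture button is pressed down while the mount lies in the seat (value of joint capture above 0.0045 m and distance between mount and seat below 0.006 m), for 0.05 s.
At the end, for the whole second after the job is handed in: The mount rests in the viewing seat, its centre within 6 mm of the seat point; the capture button was pressed at least 4.5 mm down after that and has come up again (distance between mount and seat below 0.006 m and linear speed of mount below 0.02 m/s and value of joint capture below 0.0015 m); the robot touches nothing.
It fails at once if the mount is lifted more than 12 mm off the gutter or leaves it sideways (z of mount in the frame of gutter above 0.032 m or y of mount in the frame of gutter above 0.012 m or y of mount in the frame of gutter below -0.012 m).
It fails at once if the mount is flicked, or let run back down the gutter (faster than 0.3 m/s) (linear speed of mount above 0.3 m/s).
It fails at once if the fingers touch a polished face of the mount with more than 1 N (contact force between the fingers and mount_c1 above 1 N or contact force between the fingers and mount_c2 above 1 N).
It fails at once if the camera or the backlight is knocked with more than 5 N (contact force between any of the arm, the fingers and viewcam above 5 N or contact force between any of the arm, the fingers and backlight above 5 N).
It fails at once if a bystander is moved more than 15 mm (distance of any of spare_mount, tray_mount_a, tray_mount_b, dish, wash_bottle, tweezers, mould_ring from where it was at the start of the episode above 0.015 m).
It also fails if it takes over 51 s, if anything falls off the work surface, if the arm or the gripper's body presses on something with over 40 N, if the wrist force passes 120 N, or if a joint passes its speed limit or range.

## Working session

There is one attempt and no reset: what is moved stays moved. The work goes in short steps, Python scripts to look and compute and a shell command to move; the robot and the scene stay as the last step left them, time stands still between calls to the robot, and variables do not carry over. Pictures are saved under pics/ and viewed, and the job is handed in when it is done.

```bash
mkdir -p pics; cat > h.py <<'E'
import numpy as np, cv2
from plant import ctrl, read_camera, camera_params, workorder, models
def snap(n,f):
    p=camera_params(n); im=read_camera(n); cv2.imwrite('pics/'+f,im[:,:,::-1]); return im,p
def proj(p,P):
    P=np.atleast_2d(P).astype(float); c=(P-np.array(p['xyz']))@np.array(p['attitude'])
    x=c[:,0]/-c[:,2]; y=-c[:,1]/-c[:,2]; s=1+p['k1']*(x*x+y*y)
    K=np.array(p['mtx']); return np.c_[K[0,0]*x*s+K[0,2],K[1,1]*y*s+K[1,2]]
def back(p,uv,z):
    K=np.array(p['mtx']); d=np.array([(uv[0]-K[0,2])/K[0,0],(uv[1]-K[1,2])/K[1,1]]); u=d.copy()
    for _ in range(30): u=d/(1+p['k1']*(u@u))
    r=np.array(p['attitude'])@np.array([u[0],-u[1],-1]); o=np.array(p['xyz'])
    return o+r*(z-o[2])/r[2]
E
python3 - <<'E'
from h import *
for n in ['scene','side','wrist']:
    im,p=snap(n,n+'0.png'); print(n,np.round(p['xyz'],3),p['k1'])
    for t in ['mount','station','capture_top','viewcam','backlight','dish','wash_bottle','gutter']:
        r=models.search_frame(t,n); print(t,[(round(d['conf'],2),np.round(d['location'],3).tolist(),) for d in r[:4]])
s=ctrl.read_state();print(s)
E
```

```text
scene [ 1.428 -0.593  1.109] -0.11605258596848968
mount [(0.61, [0.602, -0.115, 0.062])]
station [(0.95, [0.637, 0.005, 0.01])]
capture_top [(0.61, [0.365, -0.404, 0.021]), (0.5, [0.44, -0.318, 0.023])]
viewcam [(0.8, [0.681, 0.096, 0.084])]
backlight [(0.58, [0.525, 0.07, 0.062]), (0.45, [0.577, -0.026, 0.044])]
dish [(0.57, [0.455, 0.326, -0.002]), (0.19, [0.644, -0.416, 0.002])]
wash_bottle [(0.88, [0.668, 0.334, 0.08])]
gutter [(0.37, [0.581, -0.027, 0.046])]
side [ 0.068 -0.762  0.671] -0.016081535746827885
mount [(0.47, [0.582, -0.118, 0.056]), (0.34, [0.455, 0.315, 0.006])]
station [(0.91, [0.581, 0.001, 0.011])]
capture_top [(0.59, [0.357, -0.403, 0.025])]
viewcam [(0.59, [0.664, 0.086, 0.079]), (0.55, [0.34, 0.17, 0.022])]
backlight [(0.8, [0.513, 0.071, 0.054])]
dish [(0.73, [0.512, 0.069, 0.052]), (0.54, [0.453, 0.316, 0.002]), (0.53, [0.61, -0.374, 0.027])]
wash_bottle [(0.75, [0.648, 0.328, 0.075]), (0.7, [0.511, 0.072, 0.05]), (0.44, [0.576, -0.032, 0.045]), (0.44, [0.432, -0.314, 0.02])]
gutter [(0.71, [0.578, -0.033, 0.043])]
wrist [0.675 0.082 0.385] -0.0237685726185
[... 390 characters left out ...]
-3.84575358]), 'qd': array([-0.0799619 , -0.10388752,  0.01712262, -0.03288827, -0.05126727,
       -0.08749291,  0.07904179]), 'joint_torque': array([ 9.56997465e-04, -9.35520530e+01,  3.66413623e+00, -4.54539084e+01,
       -4.88573173e-02,  1.31015974e-02,  2.67025160e-05]), 'tool_pos': array([ 6.74931039e-01, -4.06623777e-05,  2.05448630e-01]), 'orientation': array([[ 1.15136190e-04,  9.99999990e-01, -8.79723025e-05],
       [ 9.99999993e-01, -1.15134495e-04,  1.92776539e-05],
       [ 1.92675251e-05, -8.79745215e-05, -9.99999996e-01]]), 'ft_force': array([-0.5028998 , -0.65955515,  0.33109235]), 'torque': array([ 0.02185756,  0.02568322, -0.01649233]), 'finger_gap': 0.09390158976963259}
```

View pics/scene0.png

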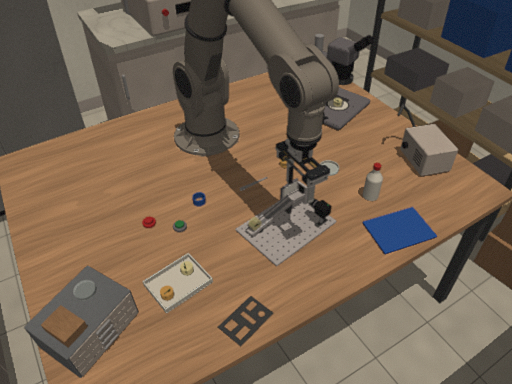

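View pics/side0.png

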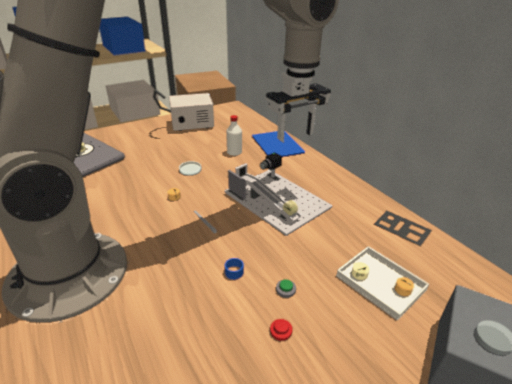

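View pics/wrist0.png

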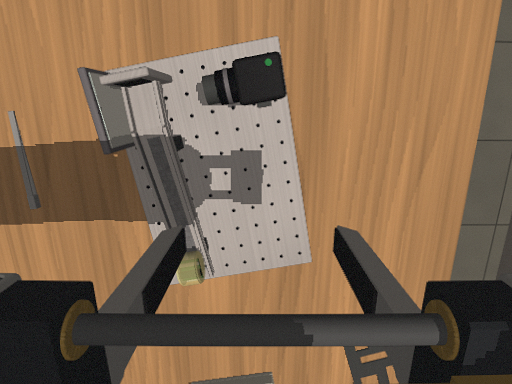

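The green button shows at scene (180,226) and side (287,287). The red look-alike is at scene (149,222) and side (281,329), so I leave that one alone. The mount is at wrist (191,267), at the lower end of the gutter. Next I fit the station pose.

```bash
cat >> h.py <<'E'
from scipy.optimize import least_squares
def st2w(q,P):
    P=np.atleast_2d(P).astype(float); c,s=np.cos(q[2]),np.sin(q[2])
    return np.c_[q[0]+c*P[:,0]-s*P[:,1], q[1]+s*P[:,0]+c*P[:,1], P[:,2]]
def wire(im,p,q,f,k=2,box=None):
    b=cv2.resize(im[:,:,::-1].copy(),None,fx=k,fy=k,interpolation=cv2.INTER_CUBIC)
    L=[[(-.155,-.15,.01),(.13,-.15,.01),(.13,.055,.01),(-.155,.055,.01),(-.155,-.15,.01)],
       [(-.14,.0185,.0247+.008),(.057,.0185,.0675)],[(-.14,-.0185,.0327),(.057,-.0185,.0675)],
       [(.041,.036,.085),(.123,.036,.085),(.123,.044,.085),(.041,.044,.085),(.041,.036,.085)],
       [(.102,-.023,.092),(.102,.023,.092)],[(.062,-.142,.096),(.102,-.142,.096),(.102,-.098,.096),(.062,-.098,.096)]]
    a=np.linspace(0,6.2832,30)
    for y in(-.0125,.0125): L.append([(-.113+.02*np.cos(t),y,.05+.02*np.sin(t)) for t in a])
    for l in L:
        uv=proj(p,st2w(q,l)); cv2.polylines(b,[np.int32((uv+.5)*k)],False,(0,0,255),1)
    if box: b=b[box[1]*k:box[3]*k,box[0]*k:box[2]*k]
    cv2.imwrite('pics/'+f,b)
E
python3 - <<'E'
from h import *
p=camera_params('wrist'); im=cv2.imread('pics/wrist0.png')[:,:,::-1]
C=np.array([[.13,-.15,.01],[-.155,-.15,.01]]); uv=np.array([[278,37],[311,261]])
f=lambda q:(proj(p,st2w(q,C))-uv).ravel()
r=least_squares(f,[.6,0,1.71]);print(r.x,np.degrees(r.x[2]),r.fun)
print(st2w(r.x,[[-.113,0,.05],[.082,0,.076],[.057,0,.0595]]))
wire(im,p,r.x,'wfit0.png',2,(60,10,340,300))
for n in('scene','side'):
    wire(cv2.imread(f'pics/{n}0.png')[:,:,::-1],camera_params(n),r.x,n+'fit0.png',5,(220,170,350,270) if n=='scene' else (215,140,345,240))
E
```

```text
[0.57094414 0.00177503 1.74875056] 100.19602647474088 [-0.23848049 -1.23087801  0.29833511  1.84954705]
[[ 0.590947   -0.10944046  0.05      ]
 [ 0.55642878  0.08248008  0.076     ]
 [ 0.5608542   0.05787488  0.0595    ]]
```

View pics/wfit0.png

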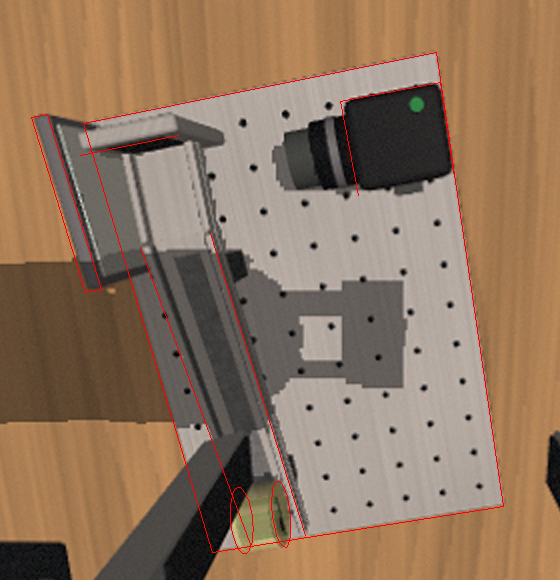

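View pics/sidefit0.png

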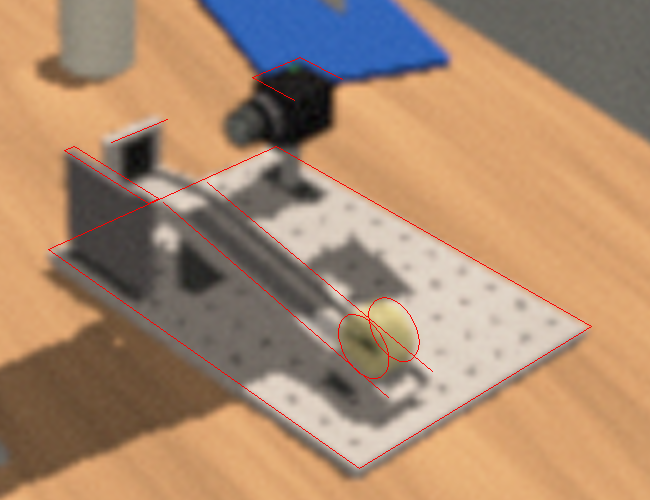

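View pics/scenefit0.png

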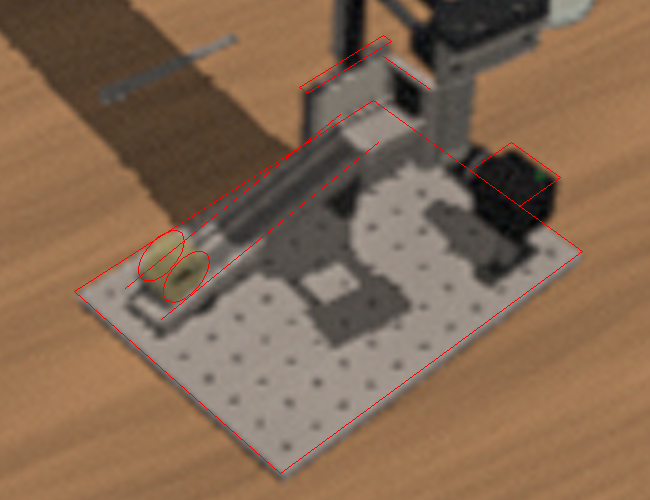

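```bash
python3 -m handwheel '[{"claw":0,"tx":-0.3,"ty":-0.15,"turn":0.14},{"claw":0,"tx":-0.6,"ty":-0.3,"turn":0.28},{"claw":0,"tx":-0.9,"ty":-0.45,"turn":0.42},{"claw":0,"tx":-1.2,"ty":-0.6,"turn":0.56},{"claw":0,"tx":-1.5,"ty":-0.75,"turn":0.70},{"claw":0,"tx":-1.8,"ty":-0.9,"turn":0.84},{"claw":0,"tx":-2.1,"ty":-1.05,"turn":0.98},{"claw":0,"tx":-2.4,"ty":-1.2,"turn":1.12},{"claw":0,"tx":-2.7,"ty":-1.35,"turn":1.26},{"claw":0,"tx":-3.1,"ty":-1.5,"turn":1.4},{"claw":0,"tx":-3.1,"ty":-1.5,"turn":1.4},{"claw":0,"tx":-3.1,"ty":-1.5,"turn":1.4}]' 20
python3 - <<'E'
from h import *
im,p=snap('wrist','wrist1.png'); q=[.5709,.0018,1.7488]
wire(im,p,q,'wfit1.png',1.5 and 1)
s=ctrl.read_state();print(s['t'],s['tool_pos'],s['orientation'],s['finger_gap'],s['joints'])
for n in('scene','side'): snap(n,n+'1.png')
b=cv2.resize(im[:,:,::-1],(800,600),interpolation=cv2.INTER_CUBIC);cv2.imwrite('pics/w1big.png',b)
E
```

```text
1.4 [ 6.74949713e-01 -6.99035152e-05  2.05443652e-01] [[ 1.44851456e-04  9.99999984e-01 -1.02637014e-04]
 [ 9.99999989e-01 -1.44853146e-04 -1.64565697e-05]
 [-1.64714368e-05 -1.02634629e-04 -9.99999995e-01]] 0.09383576670516623 [-8.5640521  24.41539735  4.23604625 92.0176352  -1.95215736 63.64508171
 -3.84685121]$[0]: bad value
```

View pics/w1big.png

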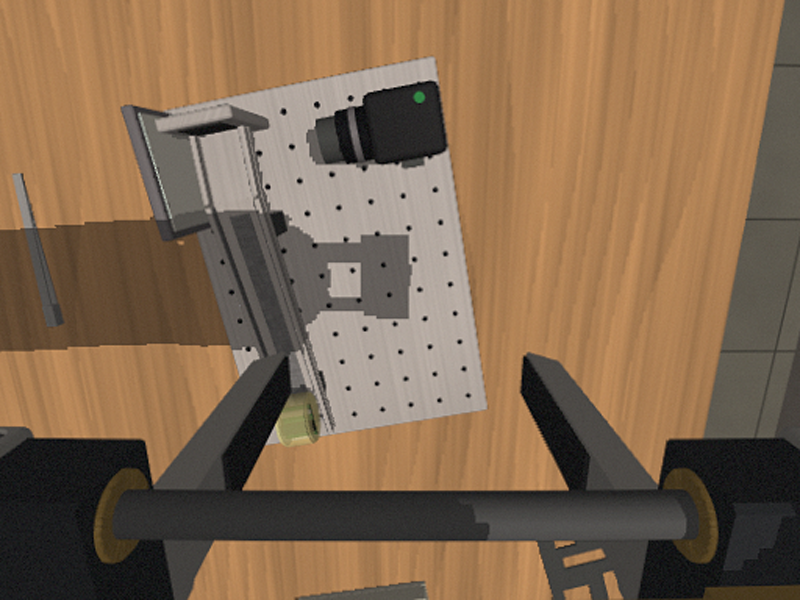

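View pics/wfit1.png

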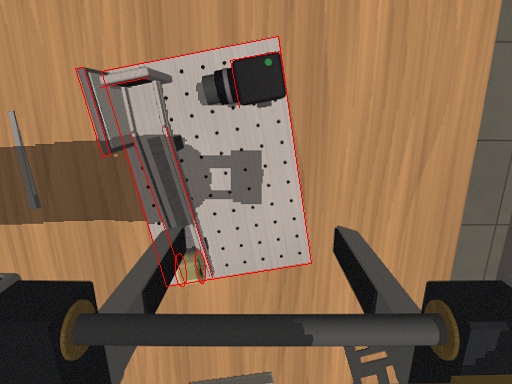

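```bash
python3 -m handwheel '[{"claw":0,"tx":-0.3,"ty":-0.15,"tz":0,"turn":0.14},{"claw":0,"tx":-0.6,"ty":-0.3,"tz":0,"turn":0.28},{"claw":0,"tx":-0.9,"ty":-0.45,"tz":0,"turn":0.42},{"claw":0,"tx":-1.2,"ty":-0.6,"tz":0,"turn":0.56},{"claw":0,"tx":-1.5,"ty":-0.75,"tz":0,"turn":0.70},{"claw":0,"tx":-1.8,"ty":-0.9,"tz":0,"turn":0.84},{"claw":0,"tx":-2.1,"ty":-1.05,"tz":0,"turn":0.98},{"claw":0,"tx":-2.4,"ty":-1.2,"tz":0,"turn":1.12},{"claw":0,"tx":-2.7,"ty":-1.35,"tz":0,"turn":1.26},{"claw":0,"tx":-3.1,"ty":-1.5,"tz":0,"turn":1.4},{"claw":0,"tx":-3.1,"ty":-1.5,"tz":0,"turn":1.4},{"claw":0,"tx":-3.1,"ty":-1.5,"tz":0,"turn":1.4}]' 20
python3 - <<'E'
from h import *
im,p=snap('wrist','wrist2.png')
s=ctrl.read_state();print(s['t'],s['tool_pos'],s['orientation'],s['finger_gap'],s['joints'])
for n in('scene','side'): snap(n,n+'2.png')
b=cv2.resize(im[:,:,::-1],(800,600),interpolation=cv2.INTER_CUBIC);cv2.imwrite('pics/w2big.png',b)
E
```

```text
t: 2.7
tool_pos: [0.6, -0.155, 0.2055]
orientation: [[0.985, 0.171, 0.0], [0.171, -0.985, 0.0], [0.0, -0.0, -1.0]]
ft_force: [0.1, 0.3, 0.0]
finger_gap: 0.0019
2.75 [ 0.60022339 -0.15438023  0.20549082] [[ 9.85046039e-01  1.72291296e-01  1.03950067e-04]
 [ 1.72291258e-01 -9.85046004e-01  3.04277774e-04]
 [ 1.54820010e-04 -2.81817928e-04 -9.99999948e-01]] 0.0008028598551419593 [ -9.37537588  20.201882    22.89477362 100.43391365  -8.84581127
  61.12923449 -63.5374657 ]
```

View pics/w2big.png

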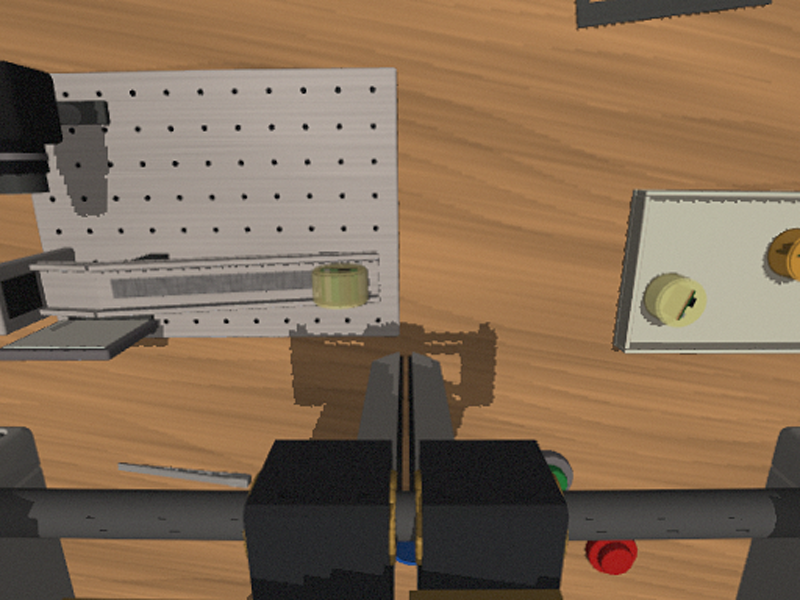

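```bash
cat > fit.py <<'E'
from h import *
import pickle
p=camera_params('wrist'); im=cv2.imread('pics/wrist2.png')[:,:,::-1]
f2=lambda a:(np.array(a)+.5)/1.5625-.5
C=np.array([[-.155,-.15,.01],[-.155,.055,.01],[-.14,-.0185,.0327],[-.14,.0185,.0327]])
uv=f2([[396.5,68.5],[399,336],[379,253],[380,302]])
f=lambda q:(proj(p,st2w(q,C))-uv).ravel()
r=least_squares(f,[.57,0,1.749]);q=r.x
print(q,np.degrees(q[2]));print(r.fun.round(2))
print(st2w(q,[[-.113,0,.05],[.082,0,.076]]))
print('tcp px',proj(p,ctrl.read_state()['tool_pos'])*1.5625)
wire(im,p,q,'wfit2.png',2,(0,20,270,240))
for n in('scene','side'):
    wire(cv2.imread(f'pics/{n}2.png')[:,:,::-1],camera_params(n),q,n+'fit2.png',5,(220,170,350,270) if n=='scene' else (215,140,345,240))
E
python3 fit.py
```

```text
[0.57131001 0.00291058 1.75193471] 100.378464842078
[ 0.26 -1.24  0.57  0.6  -0.43  0.78 -0.36  0.14]
[[ 0.59166689 -0.10824066  0.05      ]
 [ 0.55653775  0.083569    0.076     ]]
tcp px [[405.03056004 373.47679932]]
```

View pics/wfit2.png

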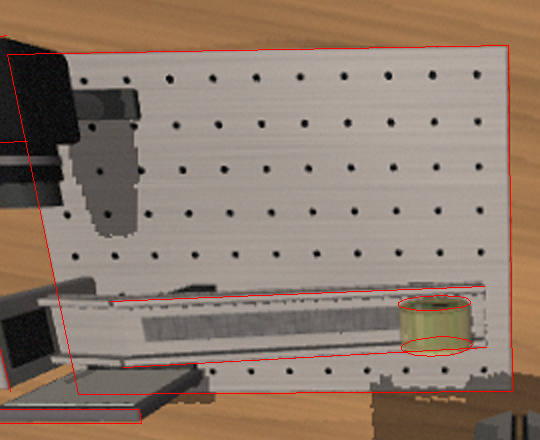

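View pics/sidefit2.png

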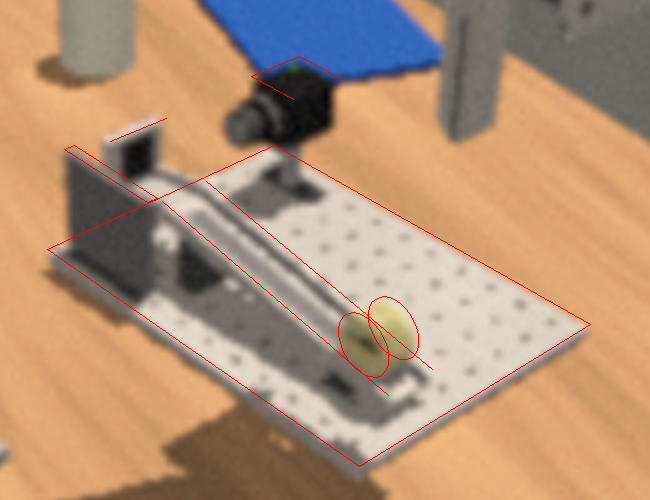

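View pics/scenefit2.png

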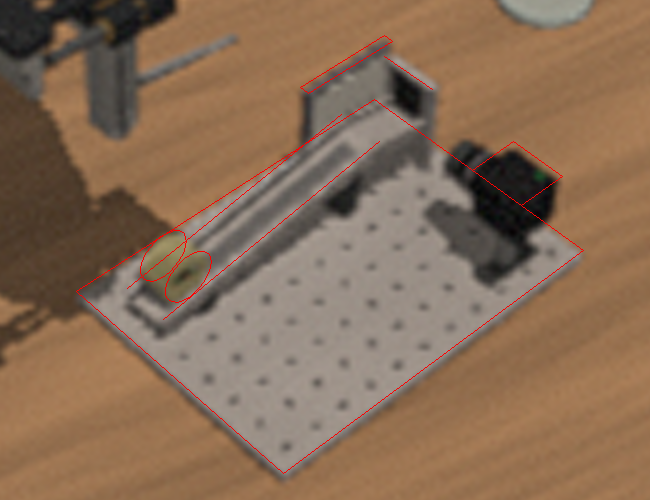

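```bash
cat > rel.py <<'E'
from h import *
q=[.5713,.0029,1.7519]
def rel():
    s=ctrl.read_state(); R=s['orientation']; T=s['tool_pos']
    c,S=np.cos(q[2]),np.sin(q[2]); d=T-np.array([q[0],q[1],0]); 
    print('t %.2f'%s['t'],'station tcp mm',np.round(1000*np.array([c*d[0]+S*d[1],-S*d[0]+c*d[1],T[2]]),1),'F',np.round(s['ft_force'],2),'gap',round(s['finger_gap'],4))
    return s
def to(xs,ys,z):
    s=ctrl.read_state(); w=st2w(q,[[xs,ys,z]])[0]; print('move to',(xs,ys,z),np.round(s['orientation'].T@(w-s['tool_pos'])/.05,3))
E
python3 - <<'E'
from rel import *
rel(); to(-.165,0,.2055); to(-.165,0,.042)
E
```

```text
t 2.85 station tcp mm [-159.6   -0.3  205.4] F [-0.25  0.03 -0.64] gap 0.0004
move to (-0.165, 0, 0.2055) [-0.004  0.108 -0.002]
move to (-0.165, 0, 0.042) [-0.004  0.109  3.268]
```

```bash
python3 -m handwheel '[{"claw":0,"tx":0,"ty":0.1,"tz":0.3,"turn":0.008},{"claw":0,"tx":0,"ty":0.11,"tz":0.8,"turn":0.008},{"claw":0,"tx":0,"ty":0.11,"tz":1.4,"turn":0.008},{"claw":0,"tx":0,"ty":0.11,"tz":2.0,"turn":0.008},{"claw":0,"tx":0,"ty":0.11,"tz":2.5,"turn":0.008},{"claw":0,"tx":0,"ty":0.11,"tz":2.9,"turn":0.008},{"claw":0,"tx":0,"ty":0.11,"tz":3.15,"turn":0.008},{"claw":0,"tx":0,"ty":0.11,"tz":3.25,"turn":0.008},{"claw":0,"tx":0,"ty":0.11,"tz":3.25,"turn":0.008}]'
python3 - <<'E'
from rel import *
rel(); to(-.135,0,.0473)
im,p=snap('side','side3.png');cv2.imwrite('pics/side3c.png',cv2.resize(im[140:250,215:355,::-1],None,fx=5,fy=5,interpolation=cv2.INTER_CUBIC))
im,p=snap('scene','scene3.png');cv2.imwrite('pics/scene3c.png',cv2.resize(im[160:270,210:350,::-1],None,fx=5,fy=5,interpolation=cv2.INTER_CUBIC))
im,p=snap('wrist','wrist3.png')
E
```

```text
t: 3.75
tool_pos: [0.6011, -0.1595, 0.0424]
orientation: [[0.986, 0.165, -0.001], [0.165, -0.986, 0.0], [-0.001, -0.0, -1.0]]
ft_force: [-0.2, -0.5, 0.1]
finger_gap: 0.0005
t 3.75 station tcp mm [-1.651e+02 -1.000e-01  4.240e+01] F [-0.2  -0.49  0.14] gap 0.0005
move to (-0.135, 0, 0.0473) [-0.011 -0.601 -0.097]
```

View pics/side3c.png

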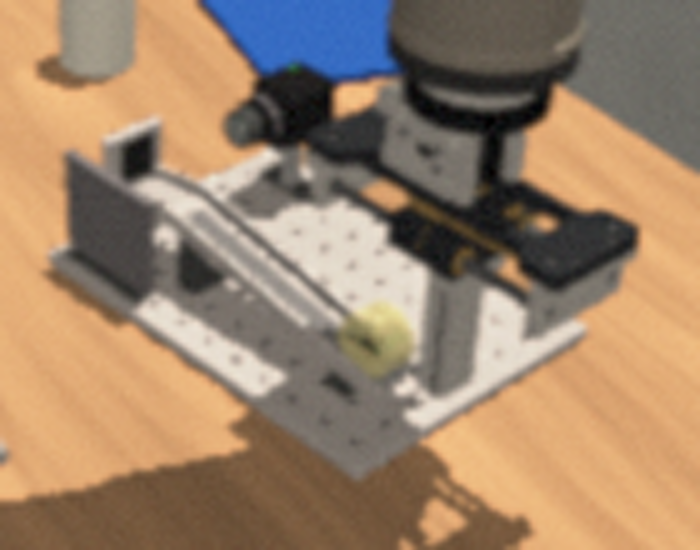

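View pics/wrist3.png

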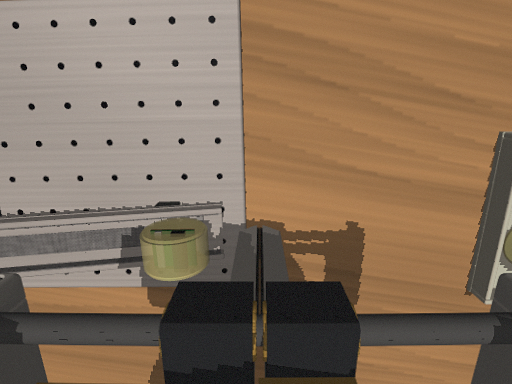

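```bash
python3 -m handwheel '[{"claw":0,"tx":0,"ty":-0.06,"tz":0,"turn":-0.015},{"claw":0,"tx":0,"ty":-0.12,"tz":0,"turn":-0.015},{"claw":0,"tx":0,"ty":-0.18,"tz":0,"turn":-0.015},{"claw":0,"tx":0,"ty":-0.24,"tz":0,"turn":-0.015},{"claw":0,"tx":0,"ty":-0.30,"tz":0,"turn":-0.015},{"claw":0,"tx":-0.01,"ty":-0.35,"tz":0,"turn":-0.015},{"claw":0,"tx":-0.01,"ty":-0.40,"tz":0,"turn":-0.015},{"claw":0,"tx":-0.01,"ty":-0.46,"tz":-0.01,"turn":-0.015},{"claw":0,"tx":-0.01,"ty":-0.52,"tz":-0.02,"turn":-0.015},{"claw":0,"tx":-0.01,"ty":-0.58,"tz":-0.03,"turn":-0.015},{"claw":0,"tx":-0.01,"ty":-0.64,"tz":-0.04,"turn":-0.015},{"claw":0,"tx":-0.01,"ty":-0.70,"tz":-0.05,"turn":-0.015},{"claw":0,"tx":-0.01,"ty":-0.76,"tz":-0.06,"turn":-0.015},{"claw":0,"tx":-0.01,"ty":-0.80,"tz":-0.07,"turn":-0.015}]'
python3 - <<'E'
from rel import *
rel(); to(0.0,0,.067)
im,p=snap('side','side4.png');cv2.imwrite('pics/side4c.png',cv2.resize(im[140:250,215:355,::-1],None,fx=5,fy=5,interpolation=cv2.INTER_CUBIC))
im,p=snap('wrist','wrist4.png')
E
```

```text
t: 5.3
tool_pos: [0.598, -0.1282, 0.0514]
orientation: [[0.985, 0.174, 0.01], [0.174, -0.985, -0.008], [0.009, 0.009, -1.0]]
ft_force: [-2.2, -35.2, 43.8]
finger_gap: 0.0002
t 5.30 station tcp mm [-133.7   -2.6   51.4] F [ -2.23 -35.17  43.77] gap 0.0002
move to (0.0, 0, 0.067) [-0.067 -2.672 -0.337]
```

View pics/side4c.png

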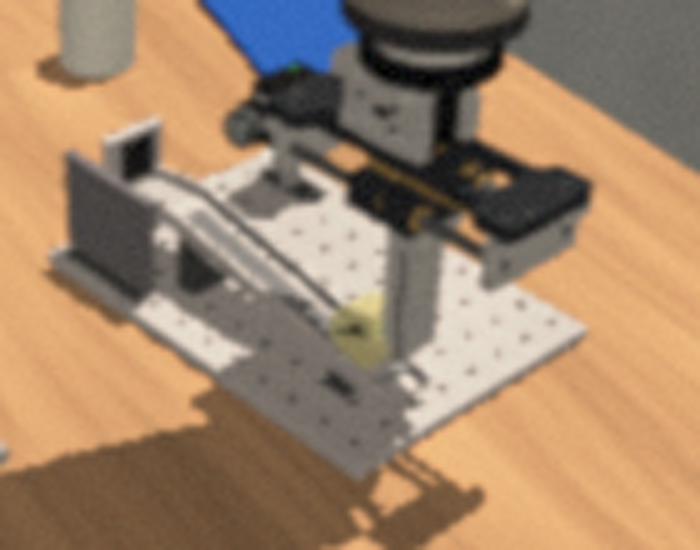

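View pics/wrist4.png

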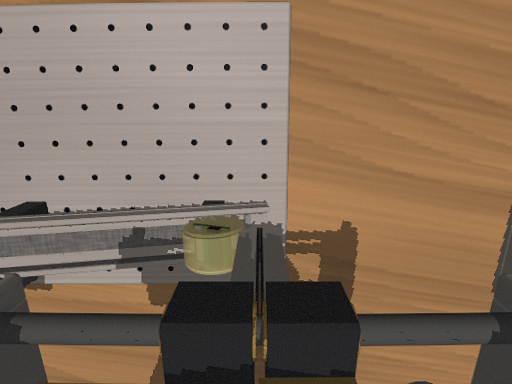

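The push has jammed: 35 N back and 44 N up. The mount wants to roll, and with the finger at centre height friction wedges it against the floor. I'll relax the force, let the mount settle gently back onto the lip, and push lower, below its centre.

```bash
python3 -m handwheel '[{"claw":0,"tx":0,"ty":0,"tz":0,"turn":0},{"claw":0,"tx":0,"ty":0,"tz":0,"turn":0}]'
python3 - <<'E'
from rel import *
rel(); to(-.155,0,.0514);to(-.155,0,.0365)
E
```

```text
t: 5.6
tool_pos: [0.599, -0.13, 0.0529]
orientation: [[0.985, 0.172, 0.013], [0.173, -0.985, -0.009], [0.011, 0.011, -1.0]]
ft_force: [0.3, -10.8, 16.9]
finger_gap: 0.0005
t 5.60 station tcp mm [-135.7   -3.3   52.9] F [  0.29 -10.83  16.91] gap 0.0005
move to (-0.155, 0, 0.0514) [-0.064  0.386  0.033]
move to (-0.155, 0, 0.0365) [-0.067  0.382  0.331]
```

```bash
python3 -m handwheel '[{"claw":0,"tx":0,"ty":0.04,"tz":0,"turn":0},{"claw":0,"tx":0,"ty":0.08,"tz":0,"turn":0},{"claw":0,"tx":0,"ty":0.12,"tz":0,"turn":0},{"claw":0,"tx":0,"ty":0.16,"tz":0,"turn":0},{"claw":0,"tx":0,"ty":0.2,"tz":0,"turn":0},{"claw":0,"tx":0,"ty":0.24,"tz":0,"turn":0},{"claw":0,"tx":-0.02,"ty":0.30,"tz":0,"turn":0},{"claw":0,"tx":-0.06,"ty":0.40,"tz":0.1,"turn":0},{"claw":0,"tx":-0.06,"ty":0.50,"tz":0.1,"turn":0},{"claw":0,"tx":-0.06,"ty":0.60,"tz":0.1,"turn":0},{"claw":0,"tx":-0.06,"ty":0.60,"tz":0.1,"turn":0}]'
python3 - <<'E'
from rel import *
s=rel();print(s['orientation'].round(4)); to(-.16,0,.0365)
im,p=snap('side','side5.png');cv2.imwrite('pics/side5c.png',cv2.resize(im[140:250,215:355,::-1],None,fx=5,fy=5,interpolation=cv2.INTER_CUBIC))
im,p=snap('wrist','wrist5.png')
E
```

```text
t: 6.7
tool_pos: [0.6013, -0.1613, 0.0482]
orientation: [[0.985, 0.171, 0.013], [0.171, -0.985, -0.009], [0.011, 0.012, -1.0]]
ft_force: [-0.7, 0.7, -0.4]
finger_gap: 0.0004
t 6.70 station tcp mm [-166.9    0.    48.2] F [-0.7   0.66 -0.4 ] gap 0.0004
[[ 0.9851  0.1713  0.0131]
 [ 0.1714 -0.9851 -0.0094]
 [ 0.0113  0.0116 -0.9999]]
move to (-0.16, 0, 0.0365) [-0.003 -0.14   0.233]
```

View pics/side5c.png

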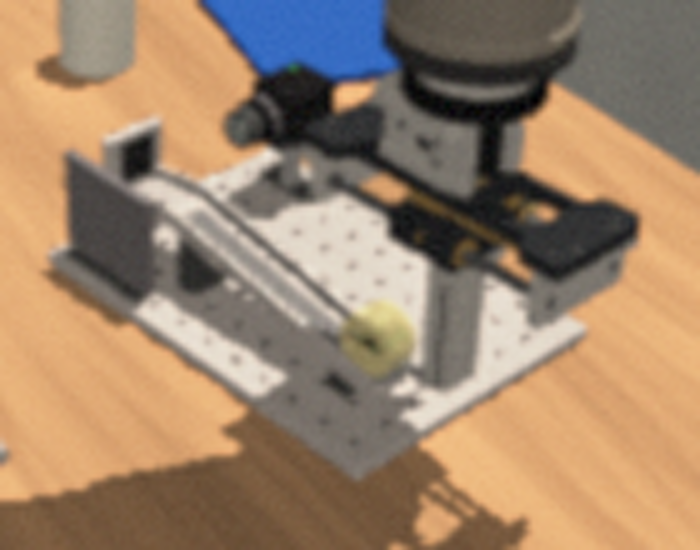

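View pics/wrist5.png

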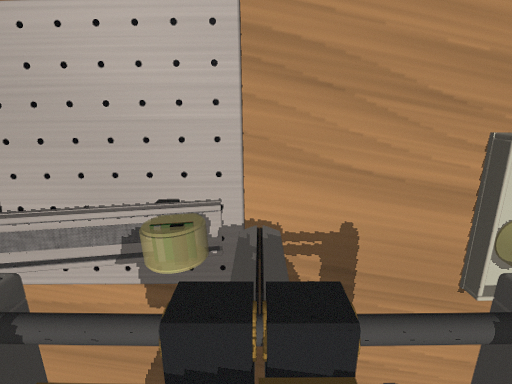

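```bash
python3 - <<'E'
from rel import *
for x in(-.15,-.14,-.12,-.1): to(x,0,.0365+(x+.14)*.1763 if x>-.145 else .0365)
E
```

```text
move to (-0.15, 0, 0.0365) [-0.009 -0.321  0.23 ]
move to (-0.14, 0, 0.0365) [-0.011 -0.521  0.228]
move to (-0.12, 0, 0.040026) [-0.013 -0.92   0.153]
move to (-0.1, 0, 0.043552) [-0.015 -1.319  0.078]
```

```bash
python3 -m handwheel '[{"claw":0,"tx":0,"ty":0,"tz":0.12,"turn":-0.01},{"claw":0,"tx":0,"ty":-0.1,"tz":0.23,"turn":-0.01},{"claw":0,"tx":-0.01,"ty":-0.2,"tz":0.23,"turn":-0.01},{"claw":0,"tx":-0.01,"ty":-0.3,"tz":0.23,"turn":-0.01},{"claw":0,"tx":-0.01,"ty":-0.36,"tz":0.23,"turn":-0.01},{"claw":0,"tx":-0.01,"ty":-0.42,"tz":0.23,"turn":-0.01},{"claw":0,"tx":-0.01,"ty":-0.48,"tz":0.23,"turn":-0.01},{"claw":0,"tx":-0.01,"ty":-0.54,"tz":0.225,"turn":-0.01},{"claw":0,"tx":-0.01,"ty":-0.6,"tz":0.213,"turn":-0.01},{"claw":0,"tx":-0.01,"ty":-0.66,"tz":0.202,"turn":-0.01}]'
python3 - <<'E'
from rel import *
s=rel()
im,p=snap('side','side6.png');cv2.imwrite('pics/side6c.png',cv2.resize(im[140:250,215:355,::-1],None,fx=5,fy=5,interpolation=cv2.INTER_CUBIC))
im,p=snap('wrist','wrist6.png')
E
```

```text
t: 7.8
tool_pos: [0.5954, -0.1279, 0.0379]
orientation: [[0.983, 0.182, 0.013], [0.182, -0.983, -0.009], [0.011, 0.011, -1.0]]
ft_force: [0.3, -3.1, 1.6]
finger_gap: 0.0008
t 7.80 station tcp mm [-1.33e+02 -1.00e-01  3.79e+01] F [ 0.32 -3.06  1.56] gap 0.0008
```

View pics/wrist6.png

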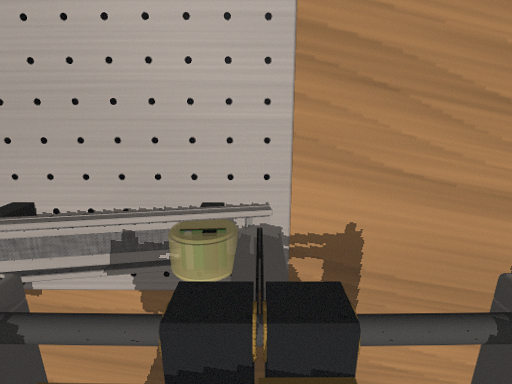

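```bash
python3 - <<'E'
from rel import *
for x in(-.12,-.1,-.08): to(x,0,.0379+(x+.133)*.1763)
E
```

```text
move to (-0.12, 0, 0.0401919) [-0.002 -0.251 -0.051]
move to (-0.1, 0, 0.043717900000000004) [-0.    -0.65  -0.125]
move to (-0.08, 0, 0.047243900000000005) [ 0.002 -1.049 -0.2  ]
```

```bash
python3 -m handwheel '[{"claw":0,"tx":0,"ty":-0.06,"tz":-0.01,"turn":0},{"claw":0,"tx":0,"ty":-0.12,"tz":-0.02,"turn":0},{"claw":0,"tx":0,"ty":-0.18,"tz":-0.034,"turn":0},{"claw":0,"tx":0,"ty":-0.24,"tz":-0.046,"turn":0},{"claw":0,"tx":0,"ty":-0.3,"tz":-0.057,"turn":0},{"claw":0,"tx":0,"ty":-0.36,"tz":-0.068,"turn":0},{"claw":0,"tx":0,"ty":-0.42,"tz":-0.08,"turn":0},{"claw":0,"tx":0,"ty":-0.48,"tz":-0.09,"turn":0},{"claw":0,"tx":0,"ty":-0.54,"tz":-0.102,"turn":0},{"claw":0,"tx":0,"ty":-0.6,"tz":-0.114,"turn":0}]'
python3 - <<'E'
from rel import *
rel()
for x in(-.08,-.06,-.02): to(x,0,.0379+(x+.133)*.1763)
E
```

```text
t: 8.9
tool_pos: [0.5897, -0.0976, 0.0432]
orientation: [[0.983, 0.182, 0.013], [0.182, -0.983, -0.009], [0.011, 0.011, -1.0]]
ft_force: [1.1, -1.5, 2.6]
finger_gap: 0.0003
t 8.90 station tcp mm [-102.2    0.    43.2] F [ 1.07 -1.5   2.58] gap 0.0003
move to (-0.08, 0, 0.047243900000000005) [ 0.002 -0.443 -0.085]
move to (-0.06, 0, 0.05076990000000001) [ 0.004 -0.843 -0.16 ]
move to (-0.02, 0, 0.05782190000000001) [ 0.007 -1.641 -0.31 ]
```

Forces are small, so I continue up the slope.

```bash
python3 -m handwheel '[{"claw":0,"tx":0,"ty":-0.06,"tz":-0.01,"turn":0},{"claw":0,"tx":0,"ty":-0.12,"tz":-0.02,"turn":0},{"claw":0,"tx":0,"ty":-0.18,"tz":-0.034,"turn":0},{"claw":0,"tx":0,"ty":-0.24,"tz":-0.046,"turn":0},{"claw":0,"tx":0,"ty":-0.3,"tz":-0.057,"turn":0},{"claw":0,"tx":0,"ty":-0.36,"tz":-0.068,"turn":0},{"claw":0,"tx":0,"ty":-0.42,"tz":-0.08,"turn":0},{"claw":0,"tx":0,"ty":-0.48,"tz":-0.09,"turn":0},{"claw":0,"tx":0,"ty":-0.54,"tz":-0.102,"turn":0},{"claw":0,"tx":0,"ty":-0.6,"tz":-0.114,"turn":0},{"claw":0,"tx":0,"ty":-0.66,"tz":-0.125,"turn":0},{"claw":0,"tx":0,"ty":-0.72,"tz":-0.137,"turn":0},{"claw":0,"tx":0,"ty":-0.78,"tz":-0.148,"turn":0},{"claw":0,"tx":0,"ty":-0.84,"tz":-0.16,"turn":0},{"claw":0,"tx":0,"ty":-0.9,"tz":-0.17,"turn":0},{"claw":0,"tx":0,"ty":-0.96,"tz":-0.18,"turn":0}]'
python3 - <<'E'
from rel import *
rel()
for x in(-.02,0,.02): to(x,0,.0379+(x+.133)*.1763)
im,p=snap('side','side7.png');cv2.imwrite('pics/side7c.png',cv2.resize(im[140:250,215:355,::-1],None,fx=5,fy=5,interpolation=cv2.INTER_CUBIC))
im,p=snap('wrist','wrist7.png')
E
```

```text
t: 10.5
tool_pos: [0.5808, -0.0502, 0.0518]
orientation: [[0.983, 0.182, 0.013], [0.182, -0.983, -0.009], [0.011, 0.011, -1.0]]
ft_force: [0.0, -2.9, 2.2]
finger_gap: 0.0001
t 10.50 station tcp mm [-54.    0.2  51.8] F [ 0.01 -2.92  2.19] gap 0.0001
move to (-0.02, 0, 0.05782190000000001) [ 0.007 -0.678 -0.128]
move to (0, 0, 0.06134790000000001) [ 0.008 -1.077 -0.203]
move to (0.02, 0, 0.06487390000000001) [ 0.01  -1.477 -0.278]
```

View pics/wrist7.png

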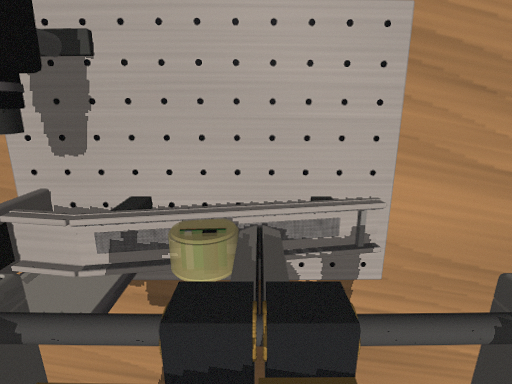

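View pics/side7c.png

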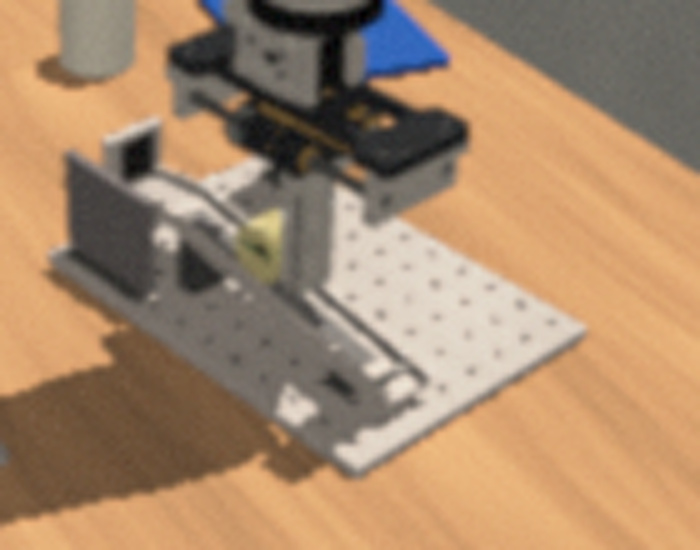

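```bash
python3 -m handwheel '[{"claw":0,"tx":0,"ty":-0.06,"tz":-0.01,"turn":0},{"claw":0,"tx":0,"ty":-0.13,"tz":-0.024,"turn":0},{"claw":0,"tx":0,"ty":-0.2,"tz":-0.038,"turn":0},{"claw":0,"tx":0,"ty":-0.27,"tz":-0.05,"turn":0},{"claw":0,"tx":0,"ty":-0.34,"tz":-0.064,"turn":0},{"claw":0,"tx":0,"ty":-0.41,"tz":-0.077,"turn":0},{"claw":0,"tx":0,"ty":-0.48,"tz":-0.09,"turn":0},{"claw":0,"tx":0,"ty":-0.55,"tz":-0.104,"turn":0},{"claw":0,"tx":0,"ty":-0.62,"tz":-0.117,"turn":0},{"claw":0,"tx":0,"ty":-0.69,"tz":-0.13,"turn":0},{"claw":0,"tx":0,"ty":-0.76,"tz":-0.143,"turn":0},{"claw":0,"tx":0,"ty":-0.83,"tz":-0.156,"turn":0},{"claw":0,"tx":0,"ty":-0.9,"tz":-0.17,"turn":0},{"claw":0,"tx":0,"ty":-0.97,"tz":-0.183,"turn":0},{"claw":0,"tx":0,"ty":-1.04,"tz":-0.196,"turn":0},{"claw":0,"tx":0,"ty":-1.11,"tz":-0.21,"turn":0},{"claw":0,"tx":0,"ty":-1.18,"tz":-0.222,"turn":0},{"claw":0,"tx":0,"ty":-1.24,"tz":-0.233,"turn":0}]'
python3 - <<'E'
from rel import *
rel()
for x in(.02,.03,.04,.046): to(x,0,.0379+(x+.133)*.1763)
im,p=snap('wrist','wrist8.png')
E
```

```text
t: 12.4
tool_pos: [0.5693, 0.0115, 0.0628]
orientation: [[0.983, 0.183, 0.013], [0.183, -0.983, -0.009], [0.011, 0.011, -1.0]]
ft_force: [0.5, -1.5, 1.2]
finger_gap: 0.0002
t 12.40 station tcp mm [ 8.8  0.4 62.8] F [ 0.45 -1.48  1.22] gap 0.0002
move to (0.02, 0, 0.06487390000000001) [ 0.009 -0.224 -0.043]
move to (0.03, 0, 0.0666369) [ 0.01  -0.424 -0.081]
move to (0.04, 0, 0.06839990000000001) [ 0.011 -0.623 -0.118]
move to (0.046, 0, 0.06945770000000001) [ 0.012 -0.743 -0.14 ]
```

View pics/wrist8.png

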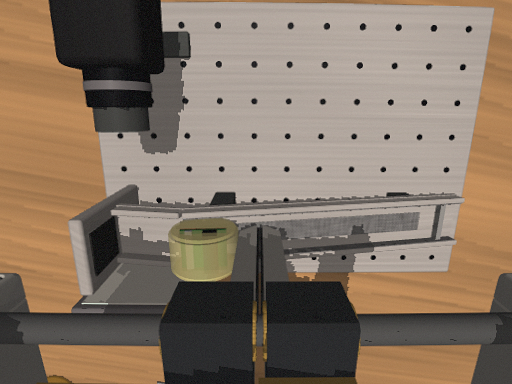

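```bash
python3 -m handwheel '[{"claw":0,"tx":0.01,"ty":-0.05,"tz":-0.01,"turn":0},{"claw":0,"tx":0.01,"ty":-0.1,"tz":-0.02,"turn":0},{"claw":0,"tx":0.01,"ty":-0.15,"tz":-0.03,"turn":0},{"claw":0,"tx":0.01,"ty":-0.2,"tz":-0.04,"turn":0},{"claw":0,"tx":0.01,"ty":-0.25,"tz":-0.05,"turn":0},{"claw":0,"tx":0.01,"ty":-0.3,"tz":-0.06,"turn":0},{"claw":0,"tx":0.01,"ty":-0.35,"tz":-0.07,"turn":0},{"claw":0,"tx":0.01,"ty":-0.4,"tz":-0.08,"turn":0},{"claw":0,"tx":0.01,"ty":-0.44,"tz":-0.085,"turn":0},{"claw":0,"tx":0.01,"ty":-0.48,"tz":-0.09,"turn":0},{"claw":0,"tx":0.01,"ty":-0.52,"tz":-0.1,"turn":0},{"claw":0,"tx":0.01,"ty":-0.56,"tz":-0.105,"turn":0},{"claw":0,"tx":0.01,"ty":-0.6,"tz":-0.11,"turn":0},{"claw":0,"tx":0.01,"ty":-0.64,"tz":-0.12,"turn":0},{"claw":0,"tx":0.01,"ty":-0.67,"tz":-0.125,"turn":0},{"claw":0,"tx":0.01,"ty":-0.67,"tz":-0.125,"turn":0}]'
python3 - <<'E'
from rel import *
rel()
im,p=snap('wrist','wrist9.png')
im,p=snap('side','side9.png');cv2.imwrite('pics/side9c.png',cv2.resize(im[140:250,215:355,::-1],None,fx=5,fy=5,interpolation=cv2.INTER_CUBIC))
E
```

```text
t: 14.05
tool_pos: [0.5635, 0.0453, 0.0688]
orientation: [[0.983, 0.184, 0.013], [0.184, -0.983, -0.008], [0.011, 0.011, -1.0]]
ft_force: [0.2, -1.3, -0.4]
finger_gap: 0.0004
t 14.05 station tcp mm [43.1  0.  68.8] F [ 0.2  -1.31 -0.37] gap 0.0004
```

View pics/wrist9.png

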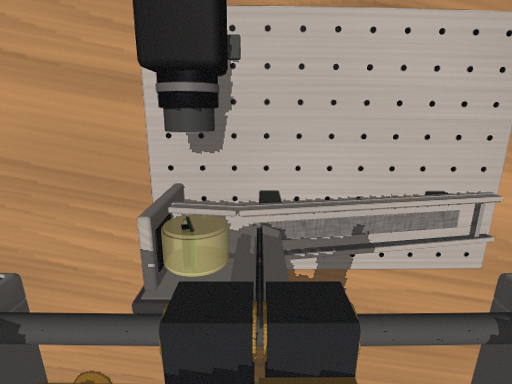

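View pics/side9c.png

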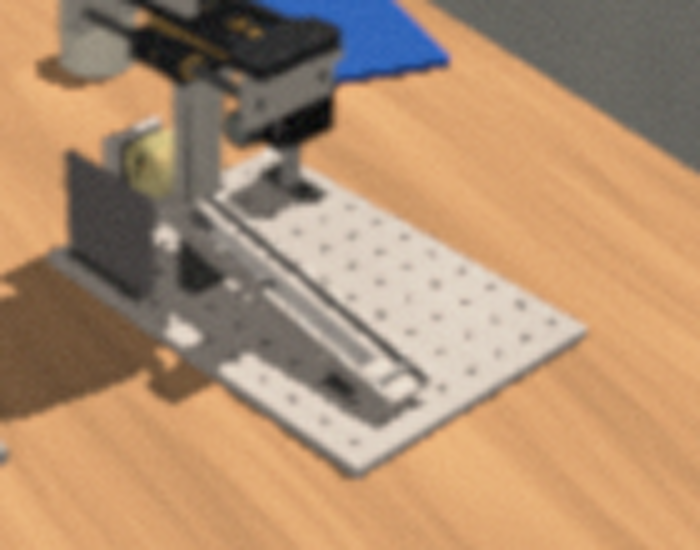

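The mount has rolled into the seat against the stop. I back the finger off and lift.

```bash
python3 -m handwheel '[{"claw":0,"tx":0,"ty":0.1,"tz":0,"turn":0},{"claw":0,"tx":0,"ty":0.3,"tz":-0.03,"turn":0},{"claw":0,"tx":0,"ty":0.5,"tz":-0.1,"turn":0},{"claw":0,"tx":0,"ty":0.7,"tz":-0.4,"turn":0},{"claw":0,"tx":0,"ty":0.8,"tz":-0.9,"turn":0},{"claw":0,"tx":0,"ty":1.2,"tz":-1.6,"turn":0},{"claw":0,"tx":0,"ty":1.8,"tz":-2.3,"turn":0},{"claw":0,"tx":0,"ty":2.4,"tz":-2.7,"turn":0},{"claw":0,"tx":0,"ty":2.4,"tz":-2.7,"turn":0}]'
python3 - <<'E'
from rel import *
s=rel()
im,p=snap('wrist','wrist10.png')
a=np.linspace(0,6.2832,40)
b=cv2.resize(im[:,:,::-1],None,fx=1.5,fy=1.5)
for y in(-.0125,.0125):
    uv=proj(p,st2w(q,[(.082+.02*np.cos(t),y,.076+.02*np.sin(t)) for t in a]));cv2.polylines(b,[np.int32((uv+.5)*1.5)],True,(0,0,255),1)
cv2.imwrite('pics/w10.png',b)
im,p=snap('side','side10.png');b=cv2.resize(im[:,:,::-1],None,fx=5,fy=5,interpolation=cv2.INTER_CUBIC)
for y in(-.0125,.0125):
    uv=proj(p,st2w(q,[(.082+.02*np.cos(t),y,.076+.02*np.sin(t)) for t in a]));cv2.polylines(b,[np.int32((uv+.5)*5)],True,(0,0,255),1)
cv2.imwrite('pics/side10c.png',b[700:1250,1075:1775])
cv2.imwrite('pics/btn_side.png',cv2.resize(im[260:345,240:320,::-1],None,fx=6,fy=6,interpolation=cv2.INTER_CUBIC))
print('mount',models.search_frame('mount','side')[:3])
print(models.search_frame('capture_top','side'))
im,p=snap('scene','scene10.png');print(models.search_frame('capture_top','scene'))
E
```

```text
t: 15.05
tool_pos: [0.5853, -0.0775, 0.2087]
orientation: [[0.984, 0.177, 0.019], [0.178, -0.984, -0.01], [0.017, 0.013, -1.0]]
ft_force: [-0.2, -0.5, 0.3]
finger_gap: 0.0003
t 15.05 station tcp mm [-81.6   0.7 208.7] F [-0.18 -0.45  0.35] gap 0.0003
mount []
[{'location': [0.3574, -0.4017, 0.0269], 'conf': 0.7}, {'location': [0.43, -0.318, 0.0221], 'conf': 0.53}]
[{'location': [0.3643, -0.405, 0.0187], 'conf': 0.37}]
```

View pics/w10.png

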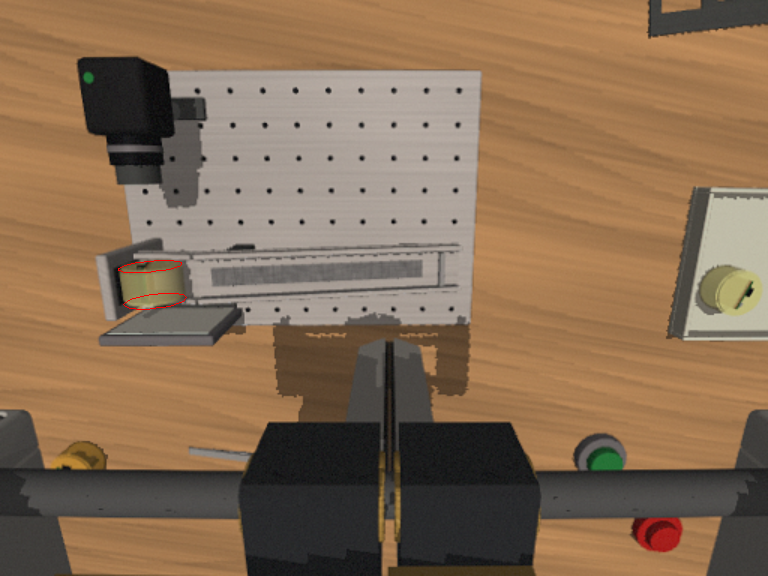

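View pics/side10c.png

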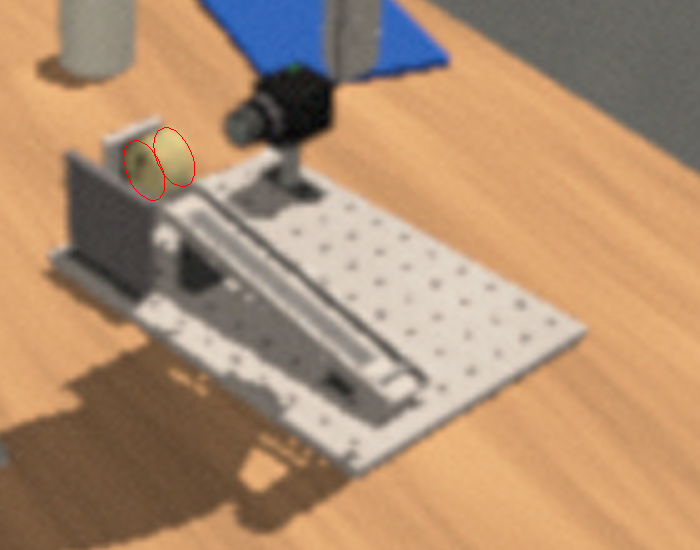

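View pics/btn_side.png

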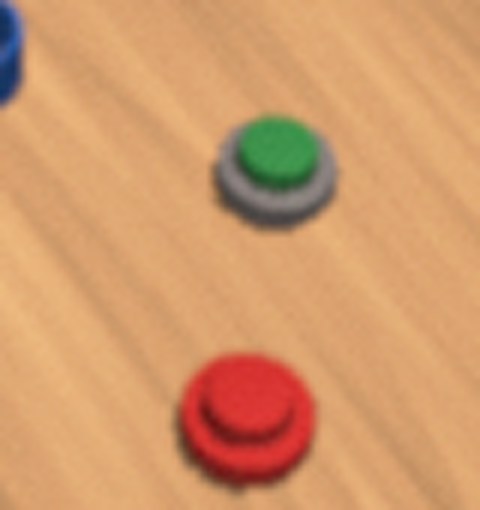

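```bash
python3 - <<'E'
from rel import *
p=camera_params('wrist')
print('wrist',back(p,(605/1.5-.5,459/1.5-.5),.022))
print('side',back(camera_params('side'),(286.3,285),.022))
im=cv2.imread('pics/scene10.png');h=cv2.cvtColor(im,cv2.COLOR_BGR2HSV)
def cen(n,f,box):
    im=cv2.imread(f);h=cv2.cvtColor(im,cv2.COLOR_BGR2HSV);m=cv2.inRange(h,(45,100,40),(90,255,255))
    M=np.zeros_like(m);x0,y0,x1,y1=box;M[y0:y1,x0:x1]=m[y0:y1,x0:x1];ys,xs=np.nonzero(M);c=(xs.mean(),ys.mean());print(n,len(xs),np.round(c,1),back(camera_params(n),c,.022).round(4))
cen('scene','pics/scene10.png',(150,200,210,250));cen('side','pics/side10.png',(260,260,320,310));cen('wrist','pics/wrist10.png',(370,280,440,330))
s=ctrl.read_state();print(s['tool_pos'],(s['orientation'].T@(np.array([.437,-.316,.06])-s['tool_pos'])/.05).round(3))
E
```

```text
wrist [ 0.44218804 -0.30193618  0.022     ]
side [ 0.4299852  -0.32020211  0.022     ]
scene 50 [179.  223.9] [ 0.4403 -0.3175  0.022 ]
side 116 [285.8 285. ] [ 0.429  -0.3196  0.022 ]
wrist 303 [402.7 306.6] [ 0.4405 -0.3024  0.022 ]
[ 0.58324865 -0.07098479  0.20413576] [-3.808  4.247  2.889]
```

```bash
python3 -m handwheel '[{"claw":0,"tx":-0.3,"ty":0.3,"tz":0,"turn":0},{"claw":0,"tx":-0.8,"ty":0.8,"tz":0,"turn":0},{"claw":0,"tx":-1.4,"ty":1.3,"tz":0,"turn":0},{"claw":0,"tx":-2.0,"ty":1.8,"tz":0,"turn":0},{"claw":0,"tx":-2.6,"ty":2.4,"tz":0.2,"turn":0},{"claw":0,"tx":-3.2,"ty":3.0,"tz":0.4,"turn":0},{"claw":0,"tx":-3.8,"ty":3.5,"tz":0.7,"turn":0},{"claw":0,"tx":-4.2,"ty":4.0,"tz":1.0,"turn":0},{"claw":0,"tx":-4.5,"ty":4.2,"tz":1.2,"turn":0},{"claw":0,"tx":-4.6,"ty":4.25,"tz":1.3,"turn":0},{"claw":0,"tx":-4.6,"ty":4.25,"tz":1.3,"turn":0},{"claw":0,"tx":-4.6,"ty":4.25,"tz":1.3,"turn":0},{"claw":0,"tx":-4.6,"ty":4.25,"tz":1.3,"turn":0}]'
python3 - <<'E'
from rel import *
s=ctrl.read_state();im,p=snap('wrist','wrist11.png')
print(s['t'],s['tool_pos'],s['orientation'].round(3),np.abs(s['qd']).max())
h=cv2.cvtColor(im,cv2.COLOR_RGB2HSV);m=cv2.inRange(h,(45,100,40),(90,255,255));ys,xs=np.nonzero(m);c=((xs.min()+xs.max())/2,(ys.min()+ys.max())/2)
print(len(xs),c,xs.min(),xs.max(),ys.min(),ys.max(),back(p,c,.022))
E
```

```text
t: 16.65
tool_pos: [0.3982, -0.322, 0.1395]
orientation: [[0.982, 0.186, 0.012], [0.186, -0.982, -0.008], [0.011, 0.01, -1.0]]
ft_force: [-0.0, 0.3, -0.5]
finger_gap: 0.0003
16.65 [ 0.39822726 -0.32198673  0.13945396] [[ 0.982  0.186  0.012]
 [ 0.186 -0.982 -0.008]
 [ 0.011  0.01  -1.   ]] 0.16378131114465008
781 (np.float64(257.5), np.float64(155.5)) 242 273 140 171 [ 0.43366927 -0.31497405  0.022     ]
```

View pics/wrist11.png

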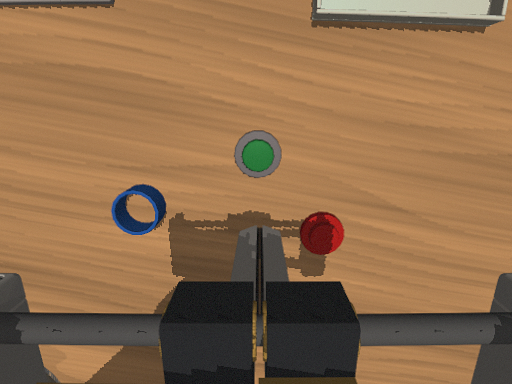

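```bash
python3 - <<'E'
from rel import *
s=ctrl.read_state()
for z in(.14,.03,.0145): print((s['orientation'].T@(np.array([.4337,-.315,z])-s['tool_pos'])/.05).round(3))
E
```

```text
[ 0.725 -0.006 -0.003]
[ 0.701 -0.029  2.196]
[ 0.698 -0.033  2.506]
```

```bash
python3 -m handwheel '[{"claw":0,"tx":0.35,"ty":0,"tz":0.2,"turn":0},{"claw":0,"tx":0.7,"ty":-0.02,"tz":0.7,"turn":0},{"claw":0,"tx":0.7,"ty":-0.03,"tz":1.3,"turn":0},{"claw":0,"tx":0.7,"ty":-0.03,"tz":1.8,"turn":0},{"claw":0,"tx":0.7,"ty":-0.03,"tz":2.1,"turn":0},{"claw":0,"tx":0.7,"ty":-0.03,"tz":2.25,"turn":0},{"claw":0,"tx":0.7,"ty":-0.03,"tz":2.35,"turn":0},{"claw":0,"tx":0.7,"ty":-0.03,"tz":2.43,"turn":0},{"claw":0,"tx":0.7,"ty":-0.03,"tz":2.51,"turn":0},{"claw":0,"tx":0.7,"ty":-0.03,"tz":2.53,"turn":0},{"claw":0,"tx":0.7,"ty":-0.03,"tz":2.53,"turn":0},{"claw":0,"tx":0.7,"ty":-0.03,"tz":2.53,"turn":0}]'
```

```text
t: 17.9
tool_pos: [0.4344, -0.3153, 0.0155]
orientation: [[0.982, 0.186, 0.015], [0.186, -0.983, -0.008], [0.013, 0.01, -1.0]]
ft_force: [-11.2, 8.6, 43.3]
finger_gap: 0.0006
```

```bash
python3 -m handwheel '[{"claw":0,"tx":0,"ty":0,"tz":-0.1,"turn":0},{"claw":0,"tx":0,"ty":0,"tz":-0.3,"turn":0},{"claw":0,"tx":0,"ty":0,"tz":-0.7,"turn":0},{"claw":0,"tx":0,"ty":0,"tz":-1.3,"turn":0},{"claw":0,"tx":-0.7,"ty":0,"tz":-2.0,"turn":0},{"claw":0,"tx":-1.0,"ty":0,"tz":-2.4,"turn":0},{"claw":0,"tx":-1.0,"ty":0,"tz":-2.4,"turn":0},{"claw":0,"tx":-1.0,"ty":0,"tz":-2.4,"turn":0}]'
python3 - <<'E'
from rel import *
s=rel()
im,p=snap('wrist','wrist12.png')
a=np.linspace(0,6.2832,40)
im,p=snap('side','side12.png');b=cv2.resize(im[:,:,::-1],None,fx=5,fy=5,interpolation=cv2.INTER_CUBIC)
for y in(-.0125,.0125):
    uv=proj(p,st2w(q,[(.082+.02*np.cos(t),y,.076+.02*np.sin(t)) for t in a]));cv2.polylines(b,[np.int32((uv+.5)*5)],True,(0,0,255),1)
cv2.imwrite('pics/side12c.png',b[700:1250,1075:1775])
snap('scene','scene12.png')
E
```

```text
t: 18.7
tool_pos: [0.3844, -0.3235, 0.1353]
orientation: [[0.982, 0.186, 0.017], [0.186, -0.983, -0.008], [0.015, 0.011, -1.0]]
ft_force: [0.6, 0.1, -0.1]
finger_gap: 0.0004
t 18.70 station tcp mm [-287.4  242.7  135.3] F [ 0.63  0.06 -0.15] gap 0.0004
```

View pics/side12c.png

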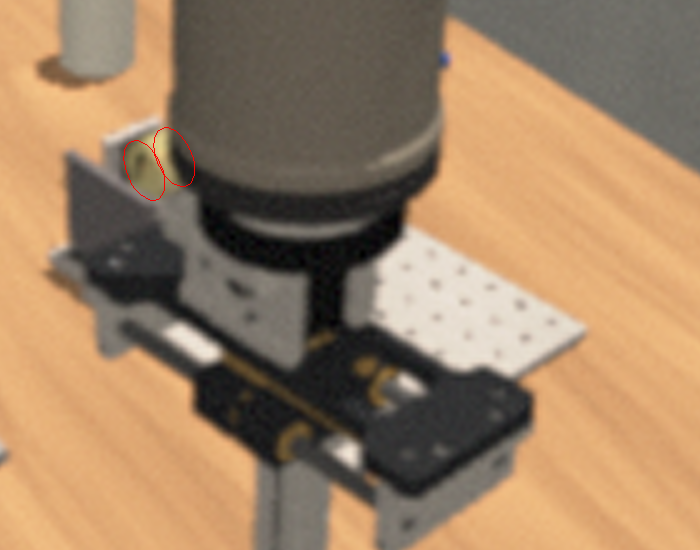

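View pics/side12.png

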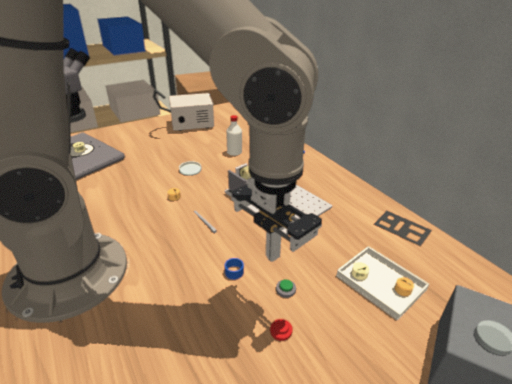

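View pics/wrist12.png

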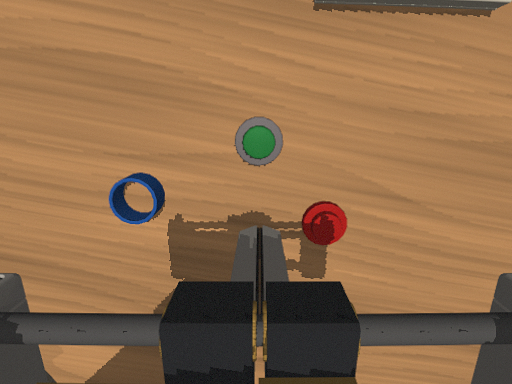

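The mount is still in the seat (side crop 145,160, inside the overlay), the green button is up at wrist (258,141), and the arm is clear. Handing in.

```bash
python3 -c "
from h import *
print(workorder.job_done()); s=ctrl.read_state(); print(s['t'],s['ft_force'].round(2))"
```

```text
the job is handed in; nothing more can be done
None
the job is handed in; nothing more can be done
```

I pushed the mount up the gutter with the closed fingertips, over the crest and into the viewing seat. Then I took the finger away, pressed the green capture button fully down and let it come up. I handed the job in at about 18.9 s of the 51 s allowed; no verdict is reported.

**First push jammed:** Pushing at the mount's centre height wedged it between finger and floor, with about 35 N back and 44 N up on the tool. I relaxed the force and eased the mount back onto the lip from about 12 mm up. I didn't measure its speed; I estimate at most about 0.17 m/s. I then pushed lower, below its centre, with only about 2–4 N.

**Last checks:**
- **Mount:** it matched the seat overlay in the wrist and side pictures before the press. Afterwards it still did in the side picture, partly hidden by the arm.
- **Button press:** the fingertip went down to 15.5 mm, below the 16 mm fully-down height. It pressed harder than needed, about 43 N where 5 N would do.
- **Button afterwards:** in the pictures it looks up again. I judged that by eye, since its travel isn't reported.
- **Arm and bystanders:** the arm was clear, with wrist force near zero. The mould ring, tweezers, dish, bottle and red look-alike looked undisturbed by eye.
- **Networks:** the last search for the mount found nothing in the side view. The networks also tended to rank the red button above the green one, so I picked the button by colour and grey housing and located it in the wrist picture.

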